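# Load a tile plate into the flatbed printer

### The arm

A 6-joint arm with a two-finger parallel gripper is mounted at the origin on the work surface. World frame = base frame: x ahead of the robot, y to its left, z up, the work surface at z = 0. Lengths are in mm, angles in rad, forces in N, time in s.
With the tool pointing down it reaches from about 350 to 975 mm from the base axis. Payload 7.1 kg.
Tool frame: the origin (TCP) lies midway between the tips of the shut fingers; the grasp point (between the pads) lies pinch_z behind it (pinch_z is the distance from the TCP to the grasp point, in mm); z points along the fingers, y is the line along which they close (so a half turn about z gives the same grasp; the last joint's range is limited). The gripper opens to 88 mm and grips with 3 to 60 N. Pads are 20 mm wide; open, the fingers measure 115 mm over their backs; the gripper's body (75 mm by 178 mm) begins 61 mm behind the grasp point.
Start: joints at [-1.288, 0.423, 1.63, -0, 1.089, -0.019], TCP at [185.792, -596.729, 222.675] pointing down, gripper open.
Joint ranges: [-3, 3], [-0.9, 2.11], [0.09, 2.58], [-1.31, 4.45], [0.11, 2.69], [-2.54, 2.54]. Speed limits (rad/s): [2.39, 2.39, 3.01, 3.14, 3.14, 3.14].

### API

Orientations are given as a rotation vector (axis times angle).
In Python, from workcell import get_obs, get_image, close_job, pinch_z gives the robot as it stands.
- The arm moves only by the tool jog_arm, never from a script. Its argument "commands" is a list of rows, each a list of 3 entries, a list of its own where there are three numbers: the gripper command: -1 is shut, 1 is fully open, values between are in proportion, then the shift along the tool's x, y, z as a fraction of full scale, then the turn, a rotation vector about the tool's x, y, z as a fraction of full scale. In form: [[gripper, [tx, ty, tz], [rx, ry, rz]], ...]. A call has 1 to 10 rows; each row shifts and turns the commanded pose from where the row before left it, along the tool's axes as they then stand; what a row does not reach is not made up. Full scale, the value 1, is 0.1 m for a shift and 45 degrees for a turn. A row lasts 1/10 s, in which the tool goes at most 50 mm and 8.59 degrees, less where a joint would pass 70% of its speed; a pose out of reach is approached as far as the arm can. A call with a number of a shift or a turn outside -1 to 1 is refused whole. A call with a gripper value outside its range is refused whole. The fingers move at their own pace and stop on an object; the grip force is fixed at half the most. Time passes only in rows, so rows that do not move let the fingers close. It gives the time, the measured TCP pose, the force, the opening and the grip force at its end, in the units of the state.
- get_obs(): the state, without advancing time (a new reading comes with each control period).
- get_image(name): name is "side" or "top"; returns a dict with "image" (480x640x3 uint8, blue, green, red), "z_map" (480x640 float32, mm along the optical axis (not along the pixel's ray), 0 where there is no reading), "intrinsics" (3x3 intrinsics, pixels), "k1" (the pictures are not rectified: a ray, as slopes to the right and down, at radius r is drawn at 1 + k1 r^2 times it, then the intrinsics apply), "eye" and "orientation" of the camera in the world. Camera axes: x right, y down, z forward; pixel columns grow to the right and rows downward; lengths in mm; the calibration is good to about 2 mm. A picture is of the moment at which its call begins.
- close_job(): hands the job in; it is judged then, once.
The state is a dict: "t": time; "qpos": joint angles; "qvel": joint speeds; "joint_torque": joint torques, N m; "ee_pos": TCP position; "orientation": TCP orientation; "ft_force": force on the tool from outside, world axes, zero at the start; "moment": the same for the moment, N m; "width": finger opening in mm; "grasp_force": force on a finger pad.
Only numpy, scipy, OpenCV 4.12 (cv2) and the standard library are available. Lean on these libraries where they do the work, as an engineer would, in place of code of your own. Each camera call takes 0.05 s, during which the arm holds its last target. There are 200 camera calls.

### The job

Pull the printer's bed out until it latches and let go, then lay the plate with the two white tiles flat on the bed and slide it snug against both dowels and the red end stop, and let go of it. Then press the green release so that the bed runs fully home with the plate still located. Leave the finished green plate and the other things on the table where they are.

Things in the scene. Friction and masses are not known exactly. Their poses are not given: they have to be found in the camera images.
- printer: White flatbed tile printer, fixed to the table; 360 deep (x) x 360 wide (y) x 135 high, rear part 200 high. Origin: on the table, at the middle of the foot of its front face. +x points into the printer, so the bed slides out along -x; z up. Solid side cheeks (|y| 120 to 180) with a clear hood between, its underside 115 above the table.
- bed (a joint): Slide-out aluminium bed (m): 0 = fully home; grows as it is pulled out along the printer's -x. A latch catches by itself just past 0.200 (end of travel 0.212) and then holds it at about 0.2. A spring draws the bed home (2.5 N at home, 5 N out), damped (45 N per m/s): unlatched it glides home in about 3 s. Bed 224 wide, 355 long, 10 thick, top 50 above the table, its front edge 10 beyond the pull bar.
- bed_handle (a point): Centre of the black pull bar at the bed's front end. Bar 12 thick (x) x 110 long (y) x 14 high, its centre 94 above the table and 44 above the bed top, held by two posts at y = +-45 (12 x 12); open underneath. Axes as the printer. With the bed home it stands 75 in front of the printer's front face.
- nest (a point): Point on the bed's top (50 above the table) where the middle of the plate's underside lies when the plate is located: long sides along the nest's y, touching both dowels at its +x edge and the end stop at its -y edge. Axes as the printer; moves with the bed. It lies 155 from the pull bar towards +x and 15 off the bed's centre line towards -y.
- dowel_a (a point): Top centre of one steel dowel, 10 dia, standing 14 over the bed; 53 from the nest in +x, 45 in +y. Moves with the bed.
- dowel_b (a point): Top centre of the other steel dowel, same size; 53 from the nest in +x, 45 in -y.
- end_stop (a point): Middle of the working face of the red end stop, a block 30 long (x) x 14 wide x 14 high on the bed, 70 from the nest in -y; the face looks to +y.
- release (a joint): Green release button, spring-loaded: 0 = up, grows downward to 0.010 m. 2 N to start, 6 N fully down; pressed 5 to 7 mm it frees the latched bed, which then glides home by itself (about 3 s). It also dips by itself while the bed is pulled out over the latch.
- release_top (a point): Centre of the top of the green round button, 32 dia, on the printer's +y cheek close to the front, standing 18 proud, 153 above the table.
- blank_plate: Loose grey plate with two WHITE blank tiles: 96 (x) x 140 (y) x 10 thick, tiles 1 proud, 0.25 to 0.5 kg. A wooden grip bar across its middle: 60 long (x), 18 thick (y), from the plate up to 45 above the plate's underside. Origin: centre of the underside, z up. Either way round is the same. Lies in the tray.
- printed_plate: The same plate with two GREEN printed tiles with brown dots, finished work; stays where it lies in the tray. Origin and axes as blank_plate.
- tray: Dark purple enamel tray, fixed, 262 (x) x 362 (y), floor 4 thick, rim 16 high. Origin: centre of the underside.
- jar: Glaze jar, green, 70 dia, 100 high, on the table. Origin: centre of the underside.
- brush: Brush 190 long, lying along its x. Origin: its middle.
- knife: Palette knife 200 long, lying along its x. Origin: its middle.
- tape_roll: Pink measuring tape roll, 68 dia, 16 high. Origin: centre of the underside.
Mind the look-alikes: they are no part of the job. What is shaped like the blank_plate but pink is not meant.

How it is judged:
By the outcome, as a careful person would: the job done as asked, in the order asked, and still so for the second after the job is handed in, with the robot touching nothing.
It also fails if it takes over 72 s, if anything falls off the work surface, if the arm or the gripper's body presses on something with over 40 N, if the wrist force passes 120 N, or if a joint passes its speed limit or range.

## Working session

There is one attempt and no reset: what is moved stays moved. The work goes in short steps, Python scripts to look and compute and a tool call to move; the robot and the scene stay as the last step left them, time stands still between calls to the robot, and variables do not carry over. Pictures are saved under pics/ and viewed, at most 10 in all, crops included, and the job is handed in when it is done.

Besides the shell and the picture viewer there is one more tool, called after "Request:" as name(argument=value, ...), one argument or row to a line, values as JSON. jog_arm: Moves the arm, as the interface text tells. Its arguments: {"type":"object","properties":{"commands":{"type":"array","items":{"type":"array"}}},"required":["commands"]}

```bash
mkdir -p pics
cat > h.py <<'E'
import numpy as np,cv2
from workcell import get_obs,get_image,pinch_z
from scipy.spatial.transform import Rotation as R
def rot(o):
    o=np.array(o,float)
    return o if o.shape==(3,3) else (R.from_rotvec(o).as_matrix() if o.size==3 else R.from_quat(o).as_matrix())
def rays(d,uv):
    K=np.array(d["intrinsics"],float)
    p=cv2.undistortPoints(np.array(uv,float).reshape(-1,1,2),K,np.array([d["k1"],0,0,0.])).reshape(-1,2)
    return np.c_[p,np.ones(len(p))]
def onplane(d,uv,z):
    r=rays(d,uv)@rot(d["orientation"]).T; e=np.array(d["eye"],float)
    return e+r*((z-e[2])/r[:,2])[:,None]
def cloud(d):
    v,u=np.mgrid[0:480,0:640]; uv=np.c_[u.ravel(),v.ravel()]
    P=rays(d,uv)*d["z_map"].reshape(-1,1)
    return (P@rot(d["orientation"]).T+np.array(d["eye"])).reshape(480,640,3)
E
python3 - <<'E'
from h import *
import pickle
for n in("top","side"):
    d=get_image(n);cv2.imwrite(f"pics/{n}0.png",d["image"]);pickle.dump(d,open(f"{n}0.pkl","wb"))
    print(n,d["eye"],d["orientation"],d["intrinsics"],d["k1"])
print(get_obs(),pinch_z() if callable(pinch_z) else pinch_z)
E
```

```text
top [ 425.24376424 -153.79656807 1431.61552841] [-2.1588146   2.19953052 -0.0322801 ] [[460.46471773   0.         318.7444564 ]
 [  0.         460.46471773 241.77719748]
 [  0.           0.           1.        ]] -0.11513225902798878
side [ 333.7447628  1032.60705402  829.024288  ] [-0.22086077  2.65865645 -1.5079301 ] [[532.27346536   0.         315.45322581]
 [  0.         532.27346536 236.78378639]
 [  0.           0.           1.        ]] -0.11614186995921898
{'t': 0.1, 'qpos': array([-1.28799064e+00,  4.23769828e-01,  1.63060332e+00,  6.27457077e-06,
        1.08861719e+00, -1.89944737e-02]), 'qvel': array([ 0.00135417,  0.0001274 , -0.00162628,  0.00019686,  0.00016392,
        0.00057773]), 'joint_torque': array([-5.30783309e-04, -5.45613313e+01, -2.74323982e+01,  6.45315601e-02,
        1.88084983e-02, -1.50794773e-05]), 'ee_pos': array([ 185.66290963, -596.25653229,  221.98009106]), 'orientation': array([-3.10452228e+00, -4.72056561e-01,  2.79981436e-04]), 'ft_force': array([-0.14780793, -0.09395263, -0.35770651]), 'moment': array([ 0.00710227, -0.0094395 , -0.005954  ]), 'grasp_force': 0.0, 'width': 87.91934002097504} 18.700000000000003
```

View pics/top0.png

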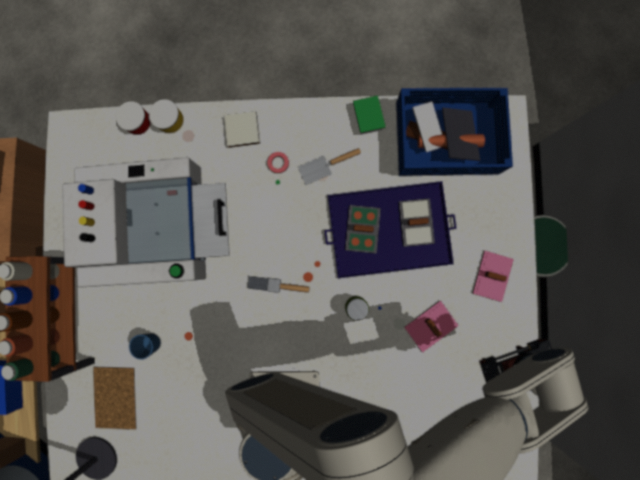

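View pics/side0.png

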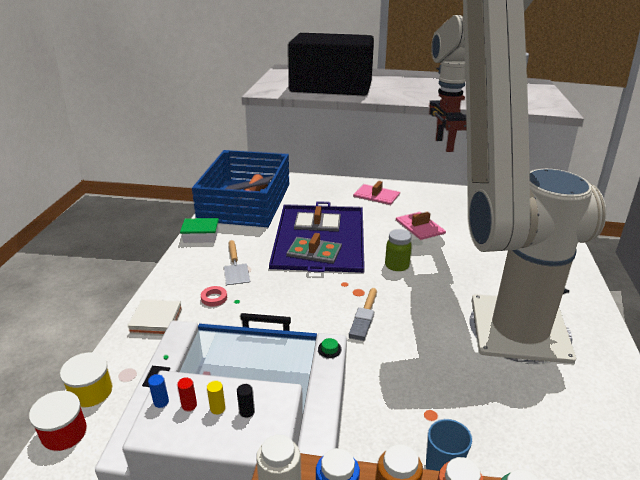

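Top view: the printer is at left with its front facing image-right. The pull bar is at about (221,217), the green button at (176,271), the white-tile plate at (417,222) with its grip bar, and the green plate at (363,229). The jar is at (357,308). Next I measure these.

```bash
cat > m.py <<'E'
from h import *
def rect(P):
    (c,s,a)=cv2.minAreaRect(P[:,:2].astype(np.float32)); return np.round(c,1),np.round(s,1),round(a,2)
def blob(m,uv):
    n,l,st,c=cv2.connectedComponentsWithStats(m.astype(np.uint8)); c[0]=-999
    return l==np.argmin(np.hypot(*(c-uv).T))
def pts(d,m,z):
    v,u=np.nonzero(m); return onplane(d,np.c_[u,v],z)
E
python3 - <<'E'
from m import *
import pickle
d=pickle.load(open("top0.pkl","rb")); C=cloud(d); im=d["image"]; hsv=cv2.cvtColor(im,cv2.COLOR_BGR2HSV)
V,U=np.mgrid[0:480,0:640]
box=lambda a,b,c,e:(U>a)&(U<b)&(V>c)&(V<e)
Z=C[...,2]
g=box(165,190,260,282)&(hsv[...,0]>45)&(hsv[...,0]<85)&(hsv[...,1]>120)
print("button",pts(d,g,153).mean(0),rect(pts(d,g,153)),g.sum(),np.median(Z[g]))
h=box(210,232,190,245)&(hsv[...,2]<60)
h=blob(h,(221,217));print("bar",pts(d,h,101).mean(0),rect(pts(d,h,101)),h.sum(),np.median(Z[h]))
# front edge of bed, columns where grey ends
for nm,b,lo,hi in(("cheekR",box(70,205,255,295),130,142),("cheekL",box(70,205,150,190),130,142),("bedfront",box(195,235,180,262),40,60)):
    m=b&(Z>lo)&(Z<hi); P=C[m]; print(nm,m.sum(),rect(P),np.median(P[:,2]))
w=box(398,436,195,250)&(hsv[...,2]>130)&(hsv[...,1]<60)
print("tiles",w.sum(),rect(pts(d,w,15)),np.median(Z[w]))
b=box(400,438,205,240)&(Z>40)&(Z<60)
print("grip depth",b.sum(),rect(C[b]),C[b].mean(0))
b=box(400,438,205,240)&(hsv[...,0]<20)&(hsv[...,1]>90)
print("grip col",b.sum(),rect(pts(d,b,49)),pts(d,b,49).mean(0))
t=box(310,470,170,290)&(hsv[...,0]>115)&(hsv[...,0]<145)&(hsv[...,1]>100)
print("tray",rect(pts(d,t,10)))
E
```

```text
button [424.85207187 287.39433285 153.        ] (array([424.9, 287.4]), array([32.2, 31.1]), 89.32) 112 153.10890465738396
bar [579.79309765 171.53969225 101.        ] (array([579. , 169.3]), array([104.3,  20.8]), 3.78) 179 100.66361658386404
cheekR 2244 (array([424. , 431.6]), array([ 91.3, 385.8]), 5.91) 135.91216324927643
cheekL 2010 (array([700.2, 432.9]), array([ 95.1, 363.3]), 2.49) 135.93007728175144
bedfront 2125 (array([575.8, 208.5]), array([246. , 103.1]), 0.5) 50.806225912691616
tiles 672 (array([ 561.7, -419.1]), array([126. ,  74.1]), 4.2) 15.478486004081446
grip depth 117 (array([ 562.7, -417.5]), array([18.5, 55.9]), 4.84) [ 562.36210225 -417.55249051   49.01318655]
grip col 119 (array([ 561.2, -417.3]), array([60.8, 18.2]), 88.96) [ 560.92335363 -417.33082213   49.        ]
tray (array([ 540.9, -327.5]), array([254.1, 377.8]), 5.87)
```

Run:
```python
from m import *
import pickle
d=pickle.load(open("top0.pkl","rb")); C=cloud(d); Z=C[...,2]
P=C[(Z>130)&(Z<142)&(C[...,1]>250)&(C[...,0]<900)]
for nm,f in(("min",np.min),("max",np.max)):
    ys=np.arange(265,590,10); xs=[];yy=[]
    for y in ys:
        q=P[abs(P[:,1]-y)<5]
        if nm=="max": q=q[q[:,0]<780]
        else: q=q[q[:,0]>370]
        if len(q): xs.append(f(q[:,0]));yy.append(y)
    k=cv2.fitLine(np.c_[xs,yy].astype(np.float32),cv2.DIST_HUBER,0,.01,.01).ravel();print(nm,k,np.degrees(np.arctan2(k[1],k[0])),np.round(xs[::6]))
# front edge of cheeks, bed edge
for a,b in((405,455),(680,730)):
    q=P[(P[:,0]>a)&(P[:,0]<b)]; print("front",a,np.percentile(q[:,1],1))
h=C[(Z>92)&(Z<104)&(C[...,1]>140)&(C[...,1]<200)&(C[...,0]>480)&(C[...,0]<680)]; print(rect(h),len(h),h.mean(0))
o=get_obs(); print(rot(o["orientation"]).round(3))
```

```text
min [ 4.5799516e-02 -9.9895066e-01  3.8936133e+02  4.2340216e+02] -87.374954 [397. 392. 390. 390. 385. 382.]
max [ 4.8332170e-02 -9.9883133e-01  7.4617676e+02  4.2592419e+02] -87.22968 [755. 752. 748. 747. 741. 741.]
front 405 253.19112710865414
front 680 254.83283623588045
(array([580.4, 171.8]), array([107.2,  12.8]), 3.11) 137 [579.90762992 171.02723743  99.95384241]
[[ 0.955  0.297 -0.   ]
 [ 0.297 -0.955  0.001]
 [ 0.    -0.001 -1.   ]]
```

```bash
cat > plan.py <<'E'
import sys
from h import *
o=get_obs()
def plan(tgt,yaw,n,p=None,y0=None):
    p=np.array(o["ee_pos"]) if p is None else np.array(p,float); M=rot(o["orientation"])
    y0=np.degrees(np.arctan2(M[1,0],M[0,0])) if y0 is None else y0
    s=(np.array(tgt,float)-p)/n/100; dy=((yaw-y0+180)%360-180)/n
    for i in range(n):
        a=np.radians(y0+i*dy); c,k=np.cos(a),np.sin(a)
        print([round(s[0]*c+s[1]*k,3),round(s[0]*k-s[1]*c,3),round(-s[2],3)],round(-dy/45,4))
if __name__=="__main__":
    a=list(map(float,sys.argv[1:])); print(o["t"],o["ee_pos"].round(1),"yaw",np.degrees(np.arctan2(*rot(o["orientation"])[1::-1,0])).round(2),o["ft_force"].round(1),o["width"])
    plan(a[:3],a[3],int(a[4]))
E
python3 plan.py 400 -170 200 92.9 10
```

```text
0.1 [ 185.7 -596.3  222. ] yaw 17.29 [-0.1 -0.1 -0.4] 87.91934002097504
[np.float64(0.331), np.float64(-0.343), np.float64(0.022)] -0.168
[np.float64(0.374), np.float64(-0.297), np.float64(0.022)] -0.168
[np.float64(0.409), np.float64(-0.245), np.float64(0.022)] -0.168
[np.float64(0.438), np.float64(-0.189), np.float64(0.022)] -0.168
[np.float64(0.459), np.float64(-0.13), np.float64(0.022)] -0.168
[np.float64(0.472), np.float64(-0.068), np.float64(0.022)] -0.168
[np.float64(0.477), np.float64(-0.005), np.float64(0.022)] -0.168
[np.float64(0.474), np.float64(0.057), np.float64(0.022)] -0.168
[np.float64(0.462), np.float64(0.119), np.float64(0.022)] -0.168
[np.float64(0.442), np.float64(0.179), np.float64(0.022)] -0.168
```

Request:
jog_arm(
  commands=[
    [-1, [0.33, -0.34, 0.02], [0, 0, -0.168]],
    [-1, [0.37, -0.3, 0.02], [0, 0, -0.168]],
    [-1, [0.41, -0.25, 0.02], [0, 0, -0.168]],
    [-1, [0.44, -0.19, 0.02], [0, 0, -0.168]],
    [-1, [0.46, -0.13, 0.02], [0, 0, -0.168]],
    [-1, [0.47, -0.07, 0.02], [0, 0, -0.168]],
    [-1, [0.48, 0, 0.02], [0, 0, -0.168]],
    [-1, [0.47, 0.06, 0.02], [0, 0, -0.168]],
    [-1, [0.46, 0.12, 0.02], [0, 0, -0.168]],
    [-1, [0.44, 0.18, 0.02], [0, 0, -0.168]],
  ],
)

```text
t: 1.1
ee_pos: [400.5, -169.0, 202.6]
orientation: [2.159, 2.282, 0.0]
ft_force: [0.1, -0.3, 0.3]
width: 11.1
grasp_force: 0.0
```

```bash
python3 plan.py 579 200 150 92.9 9
```

```text
1.1 [ 400.5 -169.   202.6] yaw 93.19 [ 0.1 -0.3  0.3] 11.140571338839212
[np.float64(0.398), np.float64(0.221), np.float64(0.058)] 0.0007
[np.float64(0.399), np.float64(0.221), np.float64(0.058)] 0.0007
[np.float64(0.399), np.float64(0.22), np.float64(0.058)] 0.0007
[np.float64(0.399), np.float64(0.22), np.float64(0.058)] 0.0007
[np.float64(0.399), np.float64(0.22), np.float64(0.058)] 0.0007
[np.float64(0.399), np.float64(0.22), np.float64(0.058)] 0.0007
[np.float64(0.399), np.float64(0.219), np.float64(0.058)] 0.0007
[np.float64(0.399), np.float64(0.219), np.float64(0.058)] 0.0007
[np.float64(0.399), np.float64(0.219), np.float64(0.058)] 0.0007
```

Request:
jog_arm(
  commands=[
    [-1, [0.4, 0.22, 0.05], [0, 0, 0]],
    [-1, [0.4, 0.22, 0.05], [0, 0, 0]],
    [-1, [0.4, 0.22, 0.05], [0, 0, 0]],
    [-1, [0.4, 0.22, 0.05], [0, 0, 0]],
    [-1, [0.4, 0.22, 0.05], [0, 0, 0]],
    [-1, [0.4, 0.22, 0.05], [0, 0, 0]],
    [-1, [0.4, 0.22, 0.05], [0, 0, 0]],
    [-1, [0.4, 0.22, 0.05], [0, 0, 0]],
    [-1, [0.4, 0.22, 0.05], [0, 0, 0]],
    [-1, [0.12, 0, 0], [0, 0, 0]],
  ],
)

```text
t: 2.1
ee_pos: [580.6, 214.3, 156.8]
orientation: [2.162, 2.279, 0.002]
ft_force: [0.4, 0.1, 0.4]
width: 1.0
grasp_force: 0.0
```

Request:
jog_arm(
  commands=[
    [-1, [0, 0, 0], [0, 0, 0]],
    [-1, [0, 0, 0.3], [0, 0, 0]],
    [-1, [0, 0, 0.3], [0, 0, 0]],
    [-1, [0, 0, 0.2], [0, 0, 0]],
    [-1, [0, 0, 0.05], [0, 0, 0]],
    [-1, [-0.05, 0, 0], [0, 0, 0]],
    [-1, [-0.05, 0, 0], [0, 0, 0]],
    [-1, [-0.1, 0, 0], [0, 0, 0]],
    [-1, [-0.1, 0, 0], [0, 0, 0]],
    [-1, [0, 0, 0], [0, 0, 0]],
  ],
)

```text
t: 3.1
ee_pos: [581.4, 179.7, 73.9]
orientation: [2.166, 2.275, 0.003]
ft_force: [-0.1, 2.9, 1.4]
width: 0.8
grasp_force: 1.0
```

Request:
jog_arm(
  commands=[
    [-1, [-0.15, 0, 0], [0, 0, 0]],
    [-1, [-0.2, 0, 0], [0, 0, 0]],
    [-1, [-0.25, 0, 0], [0, 0, 0]],
    [-1, [-0.25, 0, 0], [0, 0, 0]],
    [-1, [-0.25, 0, 0], [0, 0, 0]],
    [-1, [-0.25, 0, 0], [0, 0, 0]],
    [-1, [-0.25, 0, 0], [0, 0, 0]],
    [-1, [-0.15, 0, 0], [0, 0, 0]],
    [-1, [-0.1, 0, 0], [0, 0, 0]],
    [-1, [0, 0, 0], [0, 0, 0]],
  ],
)

```text
t: 4.1
ee_pos: [590.2, -4.7, 73.6]
orientation: [2.165, 2.275, 0.002]
ft_force: [-1.1, 1.2, 0.3]
width: 0.4
grasp_force: 1.0
```

Request:
jog_arm(
  commands=[
    [-1, [-0.05, 0, 0], [0, 0, 0]],
    [-1, [-0.04, 0, 0], [0, 0, 0]],
    [-1, [-0.04, 0, 0], [0, 0, 0]],
    [-1, [-0.03, 0, 0], [0, 0, 0]],
    [-1, [0, 0, 0], [0, 0, 0]],
  ],
)

```text
t: 4.6
ee_pos: [591.0, -19.8, 73.4]
orientation: [2.165, 2.277, 0.001]
ft_force: [-1.2, 5.2, 3.3]
width: 0.7
grasp_force: 2.4
```

Request:
jog_arm(
  commands=[
    [-1, [-0.03, 0, 0], [0, 0, 0]],
    [-1, [0, 0, 0], [0, 0, 0]],
    [-1, [0.1, 0, 0], [0, 0, 0]],
    [-1, [0.12, 0, 0], [0, 0, 0]],
    [-1, [0.1, 0, 0], [0, 0, 0]],
    [-1, [0, 0, 0], [0, 0, 0]],
  ],
)

```text
t: 5.2
ee_pos: [589.0, 10.4, 72.5]
orientation: [-2.162, -2.279, 0.0]
ft_force: [-0.4, -0.3, 0.9]
width: 0.2
grasp_force: 0.0
```

Run:
```python
from m import *
d=get_image("top"); C=cloud(d); Z=C[...,2]
h=C[(Z>92)&(Z<104)&(C[...,1]>-80)&(C[...,1]<220)&(C[...,0]>480)&(C[...,0]<680)]
print(len(h),rect(h[h[:,1]<-10]),get_obs()["ft_force"],get_obs()["ee_pos"])
cv2.imwrite("pics/top1.png",cv2.resize(d["image"][130:330,60:460],(800,400)))
```

```text
90 (array([590.1, -27. ]), array([ 11.6, 106.1]), 89.94) [ 1.01932721  0.02909987 -0.663756  ] [589.14924051   9.84302378  72.57109308]
```

View pics/top1.png

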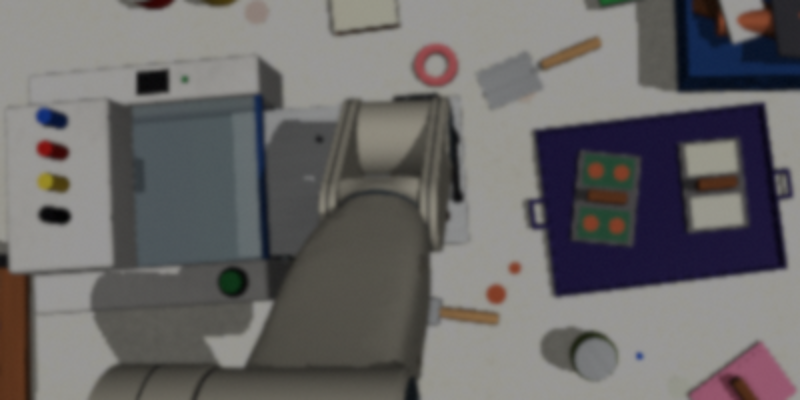

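The bed stays out by itself with the bar at y≈-28, so the latch has caught. Going to the plate.

Request:
jog_arm(
  commands=[
    [-1, [0.05, 0, -0.35], [0, 0, 0]],
    [-1, [0, 0, -0.35], [0, 0, 0]],
    [-0.5, [-0.4, -0.01, 0], [0, 0, -0.01]],
    [-0.5, [-0.45, -0.01, 0], [0, 0, -0.01]],
    [-0.4, [-0.45, -0.01, 0], [0, 0, 0]],
    [-0.4, [-0.45, -0.01, 0], [0, 0, 0]],
    [-0.4, [-0.45, -0.01, 0], [0, 0, 0]],
    [-0.4, [-0.45, -0.01, 0], [0, 0, 0]],
    [-0.4, [-0.45, 0, 0], [0, 0, 0]],
    [-0.4, [-0.45, 0, 0], [0, 0, 0]],
  ],
)

```text
t: 6.25
ee_pos: [605.1, -342.9, 142.6]
orientation: [-2.147, -2.293, 0.0]
ft_force: [0.1, 0.5, -0.0]
width: 26.3
grasp_force: 0.0
```

Run:
```python
from plan import *
M=rot(o["orientation"]);print(o["ee_pos"],o["width"],np.degrees(np.arctan2(M[1,0],M[0,0])))
plan((561.5,-417.4,80),94.5,1)
d=get_image("top"); cv2.imwrite("pics/top2.png",cv2.resize(d["image"][150:310,40:460],None,fx=1.9,fy=1.9))
from m import *
hsv=cv2.cvtColor(d["image"],cv2.COLOR_BGR2HSV);C=cloud(d)
h=C[(C[...,2]>92)&(C[...,2]<104)&(C[...,1]>-80)&(C[...,1]<20)&(C[...,0]>480)&(C[...,0]<700)];print("bar",rect(h))
```

```text
[ 605.14964993 -342.9330565   142.59182435] 26.27392846864297 93.77741688951966
[np.float64(-0.714), np.float64(-0.485), np.float64(0.626)] -0.0161
bar (array([590.3, -25.9]), array([106.8,  12.3]), 2.54)
```

View pics/top2.png

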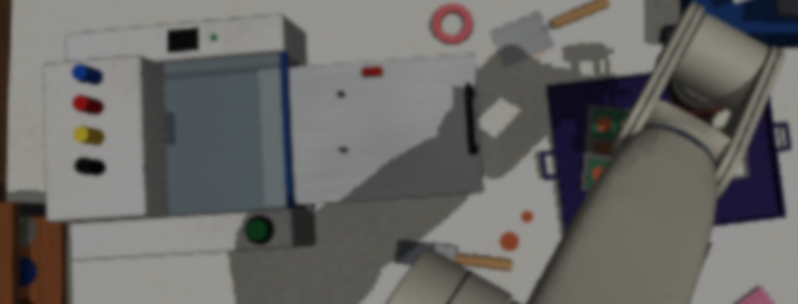

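The view shows the bed out, with dowels at crop (340,94) and (342,150) and the red stop at (372,72). The bar is unmoved.

Request:
jog_arm(
  commands=[
    [0, [-0.36, -0.24, 0.2], [0, 0, -0.016]],
    [0, [-0.355, -0.245, 0.2], [0, 0, 0]],
    [0, [0, 0, 0.2], [0, 0, 0]],
    [0, [0, 0, 0.2], [0, 0, 0]],
    [0, [0, 0, 0.2], [0, 0, 0]],
    [0, [0, 0, 0.15], [0, 0, 0]],
    [0, [0, 0, 0], [0, 0, 0]],
  ],
)

```text
t: 7.0
ee_pos: [560.9, -414.5, 25.2]
orientation: [-2.129, -2.304, 0.001]
ft_force: [-0.4, 0.5, 0.5]
width: 43.6
grasp_force: 0.0
```

```bash
python3 - <<'E'
from m import *
d=get_image("top");im=d["image"];hsv=cv2.cvtColor(im,cv2.COLOR_BGR2HSV);g=hsv[...,2].astype(float)
V,U=np.mgrid[0:480,0:640]
dw=[]
for c in((219,199.5),(220,229)):
    w=(abs(U-c[0])<7)&(abs(V-c[1])<7); bg=np.median(g[w]); k=w&(g<bg-15); wt=(bg-g)*k
    uv=(wt*U).sum()/wt.sum(),(wt*V).sum()/wt.sum(); p=onplane(d,[uv],64)[0]; p57=onplane(d,[uv],57)[0]; dw.append(p); print(uv,k.sum(),p,p57)
r=(abs(U-236)<12)&(abs(V-188)<9)&((hsv[...,0]<10)|(hsv[...,0]>170))&(hsv[...,1]>110)
P=pts(d,r,64);print("stop",r.sum(),P.mean(0),rect(P))
a,b=dw; q=(b-a)[:2];print("len",np.hypot(*q),"ang",np.degrees(np.arctan2(-q[1],-q[0])))
E
python3 plan.py 561 -417 22 94 1
```

```text
(np.float64(219.0513698630137), np.float64(199.09817351598173)) 22 [638.83487521 182.57521899  64.        ] [639.92811944 184.29690352  57.        ]
(np.float64(220.26381909547737), np.float64(228.56155778894473)) 22 [549.14666739 179.06856178  64.        ] [549.78085171 180.77229786  57.        ]
stop 35 [673.08990563 132.25513116  64.        ] (array([673., 132.]), array([27.7,  9.2]), 88.41)
len 89.75673382851346 ang 2.2390276012674524
7.05 [ 561.7 -415.    26.6] yaw 94.52 [-0.3 -0.8  0.9] 44.14334965624326
[np.float64(-0.019), np.float64(-0.009), np.float64(0.046)] 0.0115
```

Request:
jog_arm(
  commands=[
    [0, [-0.02, 0, 0.04], [0, 0, 0]],
    [-1, [0, 0, 0], [0, 0, 0]],
    [-1, [0, 0, 0], [0, 0, 0]],
    [-1, [0, 0, 0], [0, 0, 0]],
    [-1, [0, 0, 0], [0, 0, 0]],
    [-1, [0, 0, 0], [0, 0, 0]],
    [-1, [0, 0, -0.1], [0, 0, 0]],
    [-1, [0, 0, -0.3], [0, 0, 0]],
  ],
)

```text
t: 7.85
ee_pos: [560.1, -415.7, 60.8]
orientation: [-2.127, -2.302, 0.001]
ft_force: [0.2, 0.6, -4.9]
width: 17.9
grasp_force: 30.0
```

Request:
jog_arm(
  commands=[
    [-1, [0, 0, -0.45], [0, 0, 0]],
    [-1, [0, 0, -0.45], [0, 0, 0]],
    [-1, [0.2, 0, 0], [0, 0, 0.01]],
    [-1, [0.35, 0, 0], [0, 0, 0.01]],
    [-1, [0.45, 0, 0], [0, 0, 0.01]],
    [-1, [0.45, 0, 0], [0, 0, 0.01]],
    [-1, [0.45, 0, 0], [0, 0, 0]],
    [-1, [0.45, 0, 0], [0, 0, 0]],
    [-1, [0.45, 0, 0], [0, 0, 0]],
    [-1, [0.45, 0, 0], [0, 0, 0]],
  ],
)

```text
t: 8.85
ee_pos: [544.0, -91.3, 153.9]
orientation: [-2.168, -2.273, -0.0]
ft_force: [0.7, 0.4, -4.1]
width: 17.8
grasp_force: 30.0
```

```bash
python3 plan.py 586 115 150 92.7 7
```

```text
8.85 [544.  -91.3 153.9] yaw 92.7 [ 0.7  0.4 -4.1] 17.815395226361773
[np.float64(0.292), np.float64(0.074), np.float64(0.006)] -0.0
[np.float64(0.292), np.float64(0.074), np.float64(0.006)] -0.0
[np.float64(0.292), np.float64(0.074), np.float64(0.006)] -0.0
[np.float64(0.292), np.float64(0.074), np.float64(0.006)] -0.0
[np.float64(0.292), np.float64(0.074), np.float64(0.006)] -0.0
[np.float64(0.292), np.float64(0.074), np.float64(0.006)] -0.0
[np.float64(0.292), np.float64(0.074), np.float64(0.006)] -0.0
```

Request:
jog_arm(
  commands=[
    [-1, [0.35, 0.07, 0], [0, 0, 0]],
    [-1, [0.35, 0.07, 0], [0, 0, 0]],
    [-1, [0.35, 0.07, 0], [0, 0, 0]],
    [-1, [0.3, 0.07, 0], [0, 0, 0]],
    [-1, [0.3, 0.07, 0], [0, 0, 0]],
    [-1, [0.2, 0.07, 0], [0, 0, 0]],
    [-1, [0.1, 0.07, 0], [0, 0, 0]],
    [-1, [0, 0, 0], [0, 0, 0]],
    [-1, [0, 0, 0], [0, 0, 0]],
  ],
)

```text
t: 9.75
ee_pos: [584.0, 103.3, 153.5]
orientation: [-2.168, -2.273, 0.001]
ft_force: [0.7, -0.4, -3.6]
width: 17.9
grasp_force: 30.0
```

```bash
python3 plan.py 586 115 76 92.7 1
python3 - <<'E'
from m import *
d=get_image("side");cv2.imwrite("pics/s3.png",d["image"][150:450,60:460])
E
```

```text
9.75 [584.  103.3 153.5] yaw 92.72 [ 0.7 -0.4 -3.6] 17.863972511666766
[np.float64(0.116), np.float64(0.025), np.float64(0.775)] 0.0004
```

View pics/s3.png

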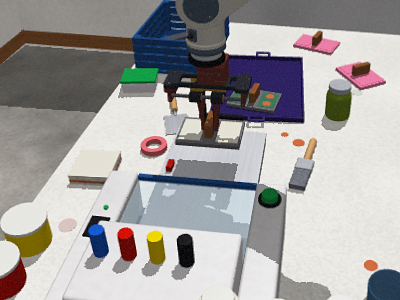

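The plate hangs level over the bed at crop (210,130), with the red stop at (170,163). Lowering it.

Request:
jog_arm(
  commands=[
    [-1, [0.04, 0.02, 0.3], [0, 0, 0]],
    [-1, [0.03, 0, 0.3], [0, 0, 0]],
    [-1, [0, 0, 0.15], [0, 0, 0]],
    [-1, [0, 0, 0.05], [0, 0, 0]],
    [-1, [0, 0, 0.02], [0, 0, 0]],
    [-1, [0, 0, 0.02], [0, 0, 0]],
    [-1, [0, 0, 0], [0, 0, 0]],
  ],
)

```text
t: 10.5
ee_pos: [586.7, 111.0, 70.6]
orientation: [2.168, 2.272, 0.002]
ft_force: [-0.2, -0.2, -3.9]
width: 17.8
grasp_force: 30.0
```

Request:
jog_arm(
  commands=[
    [-1, [0, 0, 0.02], [0, 0, 0]],
    [-1, [0, 0, 0.01], [0, 0, 0]],
    [-1, [0, 0, 0], [0, 0, 0]],
  ],
)

```text
t: 10.8
ee_pos: [586.9, 111.2, 70.1]
orientation: [2.167, 2.273, 0.002]
ft_force: [-6.4, -2.2, 20.1]
width: 17.9
grasp_force: 30.0
```

Request:
jog_arm(
  commands=[
    [-1, [0, 0, -0.025], [0, 0, 0]],
    [-1, [0.05, 0, 0], [0, 0, 0]],
    [-1, [0.05, 0.03, 0], [0, 0, 0]],
    [-1, [0.03, 0.03, 0], [0, 0, 0]],
    [-1, [0, 0, 0], [0, 0, 0]],
  ],
)

```text
t: 11.3
ee_pos: [591.6, 124.5, 70.2]
orientation: [2.167, 2.274, -0.001]
ft_force: [-3.8, -3.3, 8.3]
width: 17.6
grasp_force: 30.0
```

Request:
jog_arm(
  commands=[
    [-1, [0.02, 0, -0.005], [0, 0, 0]],
    [-1, [0.02, 0.02, 0], [0, 0, 0]],
    [-1, [0, 0, 0], [0, 0, 0]],
  ],
)

```text
t: 11.6
ee_pos: [593.2, 128.6, 70.2]
orientation: [2.168, 2.274, -0.001]
ft_force: [-3.0, -3.5, 7.2]
width: 18.0
grasp_force: 30.0
```

Request:
jog_arm(
  commands=[
    [-1, [0.02, 0.02, 0], [0, 0, 0]],
    [-1, [0, 0.01, 0], [0, 0, 0]],
    [-1, [0, 0, 0], [0, 0, 0]],
  ],
)

```text
t: 11.9
ee_pos: [595.0, 130.5, 70.2]
orientation: [-2.167, -2.273, 0.004]
ft_force: [-7.7, -4.3, 8.9]
width: 17.8
grasp_force: 30.0
```

Request:
jog_arm(
  commands=[
    [-1, [0.02, 0, 0], [0, 0, 0]],
    [-1, [0, 0.01, 0], [0, 0, 0]],
    [-1, [0, 0, 0], [0, 0, 0]],
  ],
)

```text
t: 12.2
ee_pos: [595.0, 130.8, 70.1]
orientation: [-2.167, -2.273, 0.008]
ft_force: [-9.5, -13.0, 13.9]
width: 18.1
grasp_force: 30.0
```

Run:
```python
from m import *
o=get_obs();print(o["ee_pos"],o["ft_force"],o["moment"])
d=get_image("side");cv2.imwrite("pics/s4.png",cv2.resize(d["image"][250:350,200:340],None,fx=5,fy=5,interpolation=2))
```

```text
[594.98958977 130.83142066  70.12666491] [ -9.49992664 -12.95651876  13.91513264] [-1.97291372  1.19075296  0.07588083]
```

View pics/s4.png

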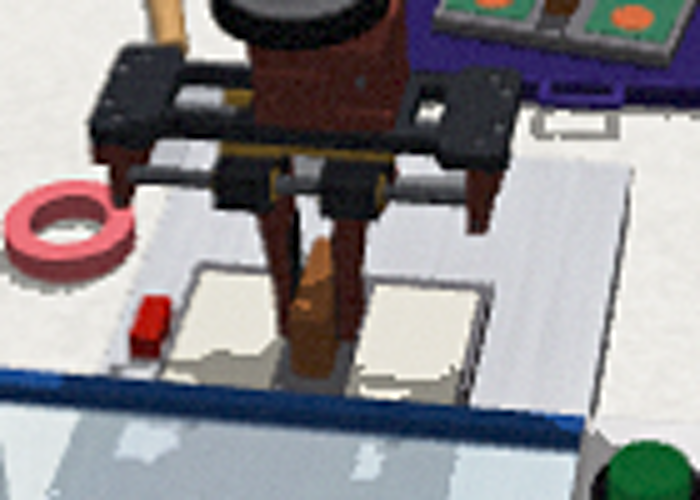

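Plate sits flat on the bed, its left edge at the red block (165,330 in the crop), and both contact forces are felt. Release, then nudge with loose fingers to square it.

Request:
jog_arm(
  commands=[
    [-0.2, [0, 0, 0], [0, 0, 0]],
    [-0.2, [0, 0, 0], [0, 0, 0]],
    [-0.2, [0, 0, -0.03], [0, 0, 0]],
    [-0.2, [0, 0, 0], [0, 0, 0]],
    [-0.2, [0, 0.04, 0], [0, 0, 0]],
    [-0.2, [0, 0.02, 0], [0, 0, 0]],
    [-0.2, [0, 0.01, 0], [0, 0, 0]],
    [-0.2, [0, 0, 0], [0, 0, 0]],
  ],
)

```text
t: 13.05
ee_pos: [603.6, 133.0, 72.5]
orientation: [-2.168, -2.273, 0.001]
ft_force: [-2.5, 1.0, 1.6]
width: 35.0
grasp_force: 1.2
```

Request:
jog_arm(
  commands=[
    [-0.2, [0, 0.01, 0], [0, 0, 0]],
    [-0.2, [0, 0.005, 0], [0, 0, 0]],
    [-0.2, [0, 0, 0], [0, 0, 0]],
  ],
)

```text
t: 13.35
ee_pos: [605.4, 133.0, 72.5]
orientation: [-2.168, -2.273, 0.0]
ft_force: [-2.0, 0.0, -0.0]
width: 35.2
grasp_force: 1.3
```

Request:
jog_arm(
  commands=[
    [-0.2, [0, 0.01, 0], [0, 0, 0]],
    [-0.2, [0, 0.01, 0], [0, 0, 0]],
    [-0.2, [0, 0, 0], [0, 0, 0]],
  ],
)

```text
t: 13.65
ee_pos: [606.9, 133.0, 72.5]
orientation: [-2.168, -2.273, 0.002]
ft_force: [-5.0, 0.3, 1.5]
width: 35.2
grasp_force: 2.4
```

Request:
jog_arm(
  commands=[
    [-0.2, [0, 0.01, 0], [0, 0, 0]],
    [-0.2, [0, 0, 0], [0, 0, 0]],
  ],
)

```text
t: 13.85
ee_pos: [607.0, 133.0, 72.5]
orientation: [-2.167, -2.272, 0.004]
ft_force: [-8.3, -0.7, 3.5]
width: 35.3
grasp_force: 4.0
```

Request:
jog_arm(
  commands=[
    [-0.2, [0, -0.09, 0], [0, 0, 0]],
    [-0.2, [0, 0, -0.2], [0, 0, 0]],
    [-0.2, [0, 0, -0.2], [0, 0, 0]],
    [-1, [-0.3, 0, 0], [0, 0, 0]],
    [-1, [-0.38, 0, 0], [0, 0, 0]],
    [-1, [0, 0, 0], [0, 0, 0]],
    [-1, [0, 0, 0.2], [0, 0, 0]],
    [-1, [0, 0, 0.2], [0, 0, 0]],
    [-1, [0, 0, 0], [0, 0, 0]],
    [-1, [0.08, 0, 0], [0, 0, 0]],
  ],
)

```text
t: 14.85
ee_pos: [602.5, 72.8, 72.8]
orientation: [2.169, 2.272, 0.0]
ft_force: [0.2, 0.6, -0.4]
width: 0.4
grasp_force: 0.0
```

Request:
jog_arm(
  commands=[
    [-1, [0.06, 0, 0], [0, 0, 0]],
    [-1, [0.03, 0, 0], [0, 0, 0]],
    [-1, [0.02, 0, 0], [0, 0, 0]],
    [-1, [0, 0, 0], [0, 0, 0]],
  ],
)

```text
t: 15.25
ee_pos: [602.1, 84.3, 73.2]
orientation: [2.167, 2.274, 0.001]
ft_force: [0.8, -0.1, -0.1]
width: 0.5
grasp_force: 0.0
```

Request:
jog_arm(
  commands=[
    [-1, [0.03, 0, 0], [0, 0, 0]],
    [-1, [0.02, 0, 0], [0, 0, 0]],
    [-1, [0.01, 0, 0], [0, 0, 0]],
    [-1, [0, 0, 0], [0, 0, 0]],
  ],
)

```text
t: 15.65
ee_pos: [601.8, 87.3, 73.1]
orientation: [2.166, 2.272, -0.004]
ft_force: [1.0, -13.4, 4.6]
width: 0.2
grasp_force: 6.8
```

Request:
jog_arm(
  commands=[
    [-1, [-0.06, 0, 0], [0, 0, 0]],
    [-1, [0, -0.01, -0.25], [0, 0, 0]],
    [-0.2, [0, 0, -0.2], [0, 0, 0]],
    [-0.2, [0.25, -0.01, 0], [0, 0, 0]],
    [-0.2, [0.22, 0, 0], [0, 0, 0]],
    [-0.2, [0, 0, 0], [0, 0, 0]],
    [-0.2, [0, 0, 0.25], [0, 0, 0]],
    [-0.2, [0, 0, 0.2], [0, 0, 0]],
    [-0.2, [0, 0.04, 0], [0, 0, 0]],
    [-0.2, [0, 0.02, 0], [0, 0, 0]],
  ],
)

```text
t: 16.65
ee_pos: [603.9, 130.4, 72.6]
orientation: [-2.168, -2.273, 0.001]
ft_force: [-1.0, -0.0, 0.5]
width: 35.3
grasp_force: 0.0
```

Request:
jog_arm(
  commands=[
    [-0.2, [0, 0.02, 0], [0, 0, 0]],
    [-0.2, [0, 0.01, 0], [0, 0, 0]],
    [-0.2, [0, 0, 0], [0, 0, 0]],
  ],
)

```text
t: 16.95
ee_pos: [607.0, 131.0, 73.5]
orientation: [2.168, 2.273, 0.001]
ft_force: [-1.0, -1.6, 0.9]
width: 35.5
grasp_force: 0.3
```

Request:
jog_arm(
  commands=[
    [-0.2, [0, 0.01, 0], [0, 0, 0]],
    [-0.2, [0, 0.005, 0], [0, 0, 0]],
    [-0.2, [0, 0, 0], [0, 0, 0]],
  ],
)

```text
t: 17.25
ee_pos: [607.0, 131.1, 72.8]
orientation: [-2.167, -2.272, 0.003]
ft_force: [-4.9, -0.7, 4.1]
width: 35.2
grasp_force: 2.6
```

Request:
jog_arm(
  commands=[
    [-0.2, [0, -0.09, 0], [0, 0, 0]],
    [-0.2, [0, 0, -0.35], [0, 0, 0]],
    [-0.2, [0, 0, -0.45], [0, 0, 0]],
    [-1, [0, 0, -0.45], [0, 0, 0]],
    [-1, [0.25, -0.3, 0], [0, 0, 0]],
    [-1, [0.3, -0.35, 0], [0, 0, 0]],
    [-1, [0.3, -0.35, 0], [0, 0, 0]],
    [-1, [0.3, -0.35, 0], [0, 0, 0]],
    [-1, [0.3, -0.3, 0], [0, 0, 0]],
    [-1, [0, 0, 0], [0, 0, 0]],
  ],
)

```text
t: 18.25
ee_pos: [423.9, 269.9, 197.8]
orientation: [-2.163, -2.277, -0.001]
ft_force: [-0.6, -0.6, -1.1]
width: 0.6
grasp_force: 0.0
```

```bash
python3 plan.py 425 287.4 160 92.7 1
python3 - <<'E'
from m import *
d=get_image("top");cv2.imwrite("pics/t5.png",cv2.resize(d["image"][160:280,150:290],None,fx=5,fy=5,interpolation=2))
E
```

```text
18.25 [423.9 269.9 197.8] yaw 92.95 [-0.6 -0.6 -1.1] 0.6083114283211221
[np.float64(0.174), np.float64(0.02), np.float64(0.378)] 0.0055
```

View pics/t5.png

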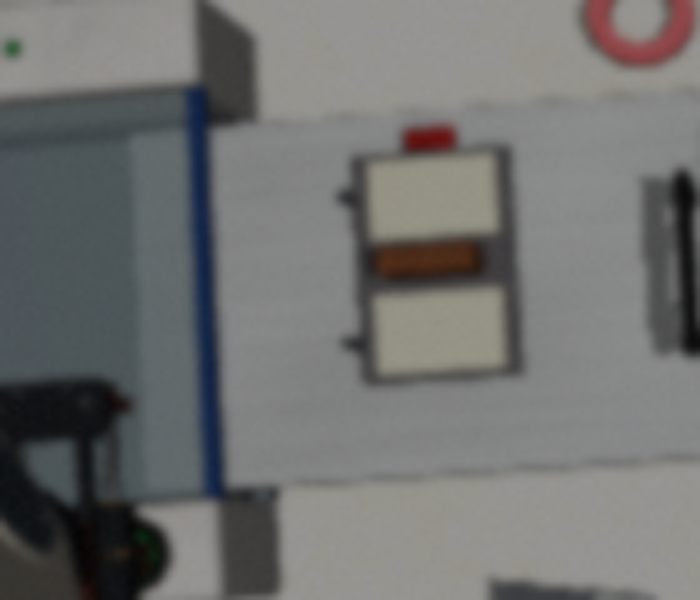

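The plate lies against both dowels at (350,197) and (352,343) and against the red stop at (428,140). Now the release.

Request:
jog_arm(
  commands=[
    [-1, [0.1, 0.01, 0], [0, 0, 0]],
    [-1, [0.07, 0.01, 0.15], [0, 0, 0]],
    [-1, [0, 0, 0.15], [0, 0, 0]],
    [-1, [0, 0, 0.1], [0, 0, 0]],
    [-1, [0, 0, 0.05], [0, 0, 0]],
    [-1, [0, 0, 0.03], [0, 0, 0]],
    [-1, [0, 0, 0.02], [0, 0, 0]],
    [-1, [0, 0, 0], [0, 0, 0]],
  ],
)

```text
t: 19.1
ee_pos: [428.9, 284.8, 147.8]
orientation: [2.169, 2.273, 0.001]
ft_force: [-0.3, 0.2, 0.1]
width: 0.5
grasp_force: 0.0
```

Request:
jog_arm(
  commands=[
    [-1, [0, -0.02, 0.02], [0, 0, 0]],
    [-1, [0, 0, 0.01], [0, 0, 0]],
    [-1, [0, 0, 0], [0, 0, 0]],
  ],
)

```text
t: 19.4
ee_pos: [427.5, 285.2, 145.3]
orientation: [2.168, 2.273, 0.003]
ft_force: [2.3, -0.9, 3.8]
width: 0.6
grasp_force: 2.3
```

Run:
```python
from m import *
print(get_obs()["ft_force"],get_obs()["ee_pos"])
d=get_image("side");cv2.imwrite("pics/s6.png",cv2.resize(d["image"][180:400,120:400],None,fx=2.5,fy=2.5))
```

```text
[ 2.27464074 -0.94516331  3.84188753] [427.45288405 285.22833059 145.27606787]
```

View pics/s6.png

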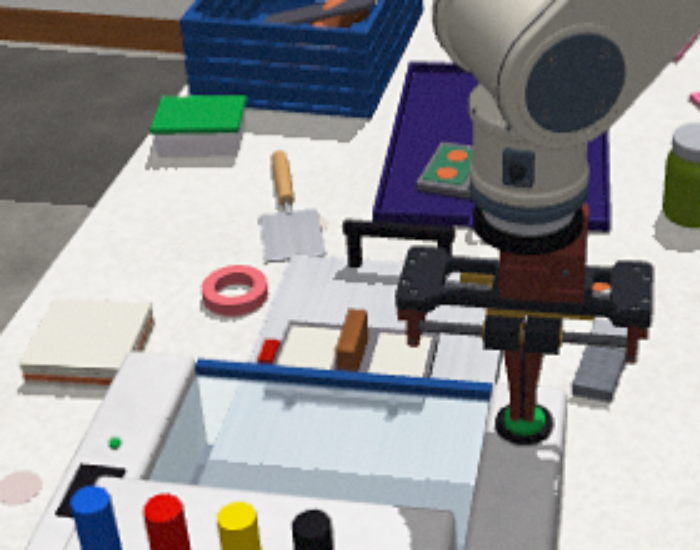

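The fingers are on the green button at (523,422), but the bed is still out. Press further.

Request:
jog_arm(
  commands=[
    [-1, [0, 0, 0.02], [0, 0, 0]],
    [-1, [0, 0, 0.015], [0, 0, 0]],
    [-1, [0, 0, 0], [0, 0, 0]],
  ],
)

```text
t: 19.75
ee_pos: [427.4, 285.4, 142.9]
orientation: [2.168, 2.273, 0.003]
ft_force: [-1.1, -2.0, 18.5]
width: 0.1
grasp_force: 9.0
```

```bash
cat > bar.py <<'E'
from m import *
o=get_obs();print(o["t"],o["ft_force"],o["ee_pos"])
d=get_image("top");C=cloud(d);Z=C[...,2]
h=C[(Z>95)&(Z<104)&(C[...,1]>-80)&(C[...,1]<190)&(C[...,0]>510)&(C[...,0]<660)]
# grip bar tops are z=95; bar z=101, keep front part
h=h[h[:,1]<h[:,1].min()+25];print("bar",len(h),rect(h))
cv2.imwrite("pics/last.png",d["image"])
E
python3 bar.py
```

```text
19.75 [-1.05469964 -1.97141491 18.5394424 ] [427.39090257 285.36750788 142.906748  ]
bar 135 (array([587.5,  31.2]), array([108.7,  12.3]), 2.84)
```

Bottomed out at 18 N and the bed is already running (bar at y=31). Lift off and wait.

Request:
jog_arm(
  commands=[
    [-1, [0, 0, -0.05], [0, 0, 0]],
    [-1, [0, 0, -0.2], [0, 0, 0]],
    [-1, [0, 0, -0.3], [0, 0, 0]],
    [-1, [0, 0, -0.2], [0, 0, 0]],
    [-1, [0, 0, 0], [0, 0, 0]],
    [-1, [0, 0, 0], [0, 0, 0]],
    [-1, [0, 0, 0], [0, 0, 0]],
    [-1, [0, 0, 0], [0, 0, 0]],
    [-1, [0, 0, 0], [0, 0, 0]],
    [-1, [0, 0, 0], [0, 0, 0]],
  ],
)

```text
t: 20.8
ee_pos: [426.4, 284.6, 215.6]
orientation: [-2.168, -2.273, 0.002]
ft_force: [-0.6, 0.2, 0.9]
width: 0.4
grasp_force: 0.0
```

Request:
jog_arm(
  commands=[
    [-1, [0, -0.3, 0], [0, 0, 0]],
    [-1, [0, 0, 0], [0, 0, 0]],
    [-1, [0, 0, 0], [0, 0, 0]],
    [-1, [0, 0, 0], [0, 0, 0]],
    [-1, [0, 0, 0], [0, 0, 0]],
    [-1, [0, 0, 0], [0, 0, 0]],
    [-1, [0, 0, 0], [0, 0, 0]],
    [-1, [0, 0, 0], [0, 0, 0]],
    [-1, [0, 0, 0], [0, 0, 0]],
    [-1, [0, 0, 0], [0, 0, 0]],
  ],
)

```text
t: 21.8
ee_pos: [396.6, 283.3, 216.2]
orientation: [2.168, 2.273, -0.0]
ft_force: [-0.2, 0.1, -0.0]
width: 0.5
grasp_force: 0.0
```

Request:
jog_arm(
  commands=[
    [-1, [0, 0, 0], [0, 0, 0]],
    [-1, [0, 0, 0], [0, 0, 0]],
    [-1, [0, 0, 0], [0, 0, 0]],
    [-1, [0, 0, 0], [0, 0, 0]],
    [-1, [0, 0, 0], [0, 0, 0]],
    [-1, [0, 0, 0], [0, 0, 0]],
    [-1, [0, 0, 0], [0, 0, 0]],
    [-1, [0, 0, 0], [0, 0, 0]],
    [-1, [0, 0, 0], [0, 0, 0]],
    [-1, [0, 0, 0], [0, 0, 0]],
  ],
)

```text
t: 22.8
ee_pos: [396.6, 283.3, 216.2]
orientation: [-2.168, -2.273, 0.0]
ft_force: [0.2, -0.1, 0.8]
width: 0.4
grasp_force: 0.0
```

Request:
jog_arm(
  commands=[
    [-1, [0, 0, 0], [0, 0, 0]],
    [-1, [0, 0, 0], [0, 0, 0]],
    [-1, [0, 0, 0], [0, 0, 0]],
    [-1, [0, 0, 0], [0, 0, 0]],
    [-1, [0, 0, 0], [0, 0, 0]],
    [-1, [0, 0, 0], [0, 0, 0]],
    [-1, [0, 0, 0], [0, 0, 0]],
    [-1, [0, 0, 0], [0, 0, 0]],
    [-1, [0, 0, 0], [0, 0, 0]],
    [-1, [0, 0, 0], [0, 0, 0]],
  ],
)

```text
t: 23.8
ee_pos: [396.6, 283.3, 216.2]
orientation: [-2.168, -2.273, -0.0]
ft_force: [0.3, 0.7, -0.3]
width: 0.7
grasp_force: 0.0
```

```bash
python3 bar.py
python3 - <<'E'
import cv2
i=cv2.imread("pics/last.png");cv2.imwrite("pics/t7.png",cv2.resize(i[150:300,60:250],None,fx=3.8,fy=3.8,interpolation=2))
E
```

```text
23.8 [ 0.32969179  0.69026923 -0.30839719] [396.6216236  283.32539918 216.19418997]
bar 139 (array([580.4, 172. ]), array([107.2,  13.3]), 2.99)
```

View pics/t7.png

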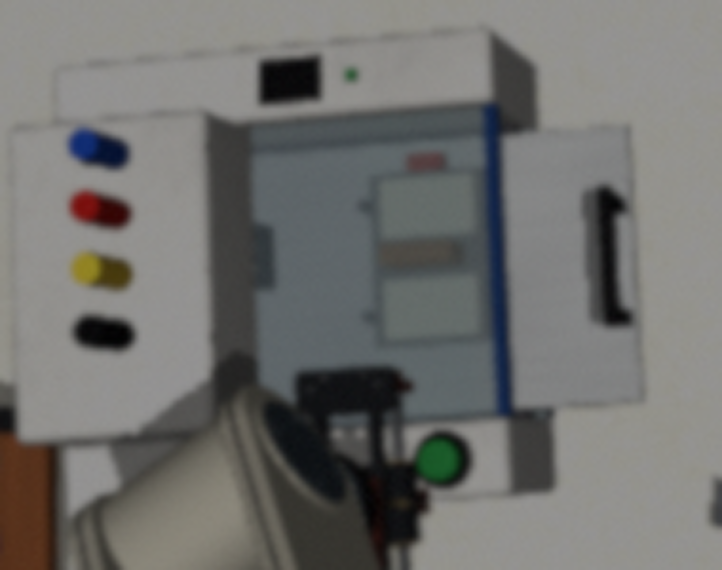

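The bed is home (bar at y=172, as at the start). I compare the plate-to-dowel offset before and after numerically.

Run:
```python
from m import *
import pickle
d=pickle.load(open("top0.pkl","rb"))
for nm,s,off,sc,S,D,bar,T in(("out","pics/t5.png",(150,160),5,(428,139),((348,197),(352,343)),(590.3,-26.5),((432,195),(440,332))),("home","pics/t7.png",(60,150),3.8,(427,161),((363,206),(369,317)),(580.4,172),((430,205),(432,308)))):
    im=cv2.imread(s);hsv=cv2.cvtColor(im,cv2.COLOR_BGR2HSV);g=im[...,2].astype(int)
    V,U=np.mgrid[0:im.shape[0],0:im.shape[1]]
    W=lambda m,z:onplane(d,(np.c_[U[m],V[m]]+.5)/sc-.5+np.array(off),z)
    p=np.array([-.0497,.9988]);q=np.array([-.9988,-.0497]);rel=lambda P:np.round([(P[:2]-bar)@p,(P[:2]-bar)@q],1)
    cs=[]
    for t in T:
        ref=np.median(g[t[1]-8:t[1]+8,t[0]-8:t[0]+8]); m=blob((abs(U-t[0])<95*sc/5)&(abs(V-t[1])<62*sc/5)&(g>ref*.8 if nm=="out" else g>ref-14),t)
        P=W(m,61); c,sz,a=rect(P); cs.append(np.array(c)); print(nm,"tile",ref,rel(np.array(c)),sz,a)
    c=(cs[0]+cs[1])/2; print(nm,"plate centre rel bar",rel(c),"yaw",np.degrees(np.arctan2(*(cs[0]-cs[1])[::-1])))
    for k in D:
        w=(abs(U-k[0])<12)&(abs(V-k[1])<12);m=w&(g<np.percentile(g[w],12)); print(nm,"dowel",rel(W(m,64).mean(0)))
    r=(abs(U-S[0])<40)&(abs(V-S[1])<25)&(im[...,2].astype(int)-im[...,1]>(60 if nm=="out" else 25)); P=W(r,64);print(nm,"stop",rel(P.mean(0)),rect(P)[1])
```

```text
out tile 149.0 [154.9 -56.2] [46.9 77. ] 2.52
out tile 149.0 [155.   25.8] [46.9 76.9] 2.55
out plate centre rel bar [154.9 -15.2] yaw 2.7961068506620697
out dowel [204.  -57.9]
out dowel [203.8  30.8]
out stop [154.2 -91.2] [25.8  8.6]
home tile 100.0 [152.7 -62.9] [62.  86.4] 2.61
home tile 100.0 [156.   25.5] [48.7 79.3] 2.74
home plate centre rel bar [154.3 -18.7] yaw 0.7129197379545109
home dowel [204.3 -59.2]
home dowel [205.   30.6]Traceback (most recent call last):
  File "<stdin>", line 16, in <module>
  File "<stdin>", line 7, in <lambda>
  File "h.py", line 12, in onplane
    r=rays(d,uv)@rot(d["orientation"]).T; e=np.array(d["eye"],float)
      ~~~~^^^^^^
  File "h.py", line 9, in rays
    p=cv2.undistortPoints(np.array(uv,float).reshape(-1,1,2),K,np.array([d["k1"],0,0,0.])).reshape(-1,2)
      ~~~~~~~~~~~~~~~~~~~^^^^^^^^^^^^^^^^^^^^^^^^^^^^^^^^^^^^^^^^^^^^^^^^^^^^^^^^^^^^^^^^^
cv2.error: OpenCV(4.12.0) /io/opencv/modules/calib3d/src/undistort.dispatch.cpp:347: error: (-215:Assertion failed) CV_IS_MAT(_src) && CV_IS_MAT(_dst) && (_src->rows == 1 || _src->cols == 1) && (_dst->rows == 1 || _dst->cols == 1) && _src->cols + _src->rows - 1 == _dst->rows + _dst->cols - 1 && (CV_MAT_TYPE(_src->type) == CV_32FC2 || CV_MAT_TYPE(_src->type) == CV_64FC2) && (CV_MAT_TYPE(_dst->type) == CV_32FC2 || CV_MAT_TYPE(_dst->type) == CV_64FC2) in function 'cvUndistortPointsInternal'
```

The clean lower tile sits at (156.0, 25.5) relative to the bar, against (155.0, 25.8) before. The upper tile's mask is contaminated (oversize), so I set it aside. The plate stayed located, so I hand in.

```bash
python3 -c "
from workcell import close_job
print(close_job())"
```

```text
the job is handed in; nothing more can be done
None
```

The job is handed in at about 24 s: the bed was latched out, the white-tile plate placed snug against both dowels and the red stop, and the release pressed; the bed is now fully home, and the one tile I could measure cleanly there sits within about 1 mm of its located position.

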